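# Clear the chips off a delicate scale pan, then set the finished hub on it

### The arm

A 6-joint arm with a two-finger parallel gripper is mounted at the origin on the work surface. World frame = base frame: x ahead of the robot, y to its left, z up, the work surface at z = 0. Lengths are in m, angles in degrees, forces in N, time in s.
With the tool pointing down it reaches from about 0.25 to 0.725 m from the base axis. Payload 9.7 kg.
Tool frame: the origin (TCP) lies at the very end of the fingers, on their centre line; the grasp point (between the pads) lies 19 mm behind it; z points along the fingers, y is the line along which they close (so a half turn about z gives the same grasp; the last joint's range is limited). The gripper opens to 85 mm and grips with 20 to 120 N. Pads are 22 mm wide; open, the fingers measure 114 mm over their backs; the gripper's body (76 mm by 85 mm) begins 54 mm behind the grasp point. The pads swing forward as they close: fully open they stand 13 mm farther back than shut.
Start: joints at [75.974, 4.979, 10.078, 95.1, 0, 90], TCP at [0.133, 0.534, 0.231] pointing down, gripper open.
Joint ranges: [-179.16, 179.16], [-48.56, 103.87], [-65.8, 70.77], [-126.05, 130.52], [-82.76, 87.17], [-180, 180]. Speed limits (degrees/s): [127.2, 127.2, 147.25, 180, 180, 180].

### API

Orientations are given as [roll, pitch, yaw] about the fixed x, y, z axes, in that order (R = Rz(yaw) Ry(pitch) Rx(roll)).
In Python, from workcell import bot gives the robot as it stands.
- The arm moves only by the tool arm_command, never from a script. Its argument "series" is a list of rows, each a list of 4 numbers: the shift along the tool's x, y, z in m, then the turn about the tool's z in rad. A call has exactly 5 rows; each row is the pose to reach, as a shift and turn from the pose commanded when the call began, along the tool's axes at that moment; what a row does not reach only later rows make up. A row lasts 1/10 s, in which the tool goes at most 50 mm and 8.59 degrees, less where a joint would pass 70% of its speed; a pose out of reach is approached as far as the arm can. A call with a gripper value outside its range is refused whole. "hand" is the finger opening in m, from 0 to 0.0854, set as the call begins (left out, the last holds). The fingers move at their own pace and stop on an object; "grip_force" is the grip in N (left out, the last holds). Time passes only in rows, so rows that repeat a pose let the fingers close, or fill a call up. It gives the time, the measured TCP pose, the force, the opening and the grip force at its end, in the units of the state.
- bot.get_obs(): the state, without advancing time (a new reading comes with each control period).
- bot.camera(name): name is "side" or "top"; returns a dict with "color" (480x640x3 uint8, blue, green, red), "camera_matrix" (3x3 intrinsics, pixels), "xyz" and "orientation" of the camera in the world. Camera axes: x right, y up, looking along -z (the intrinsics and any distortion apply to the point x, -y, -z); pixel columns grow to the right and rows downward; lengths in m; the calibration is good to about 2 mm. A picture is of the moment at which its call begins. There is no depth.
- bot.job_done(): hands the job in; it is judged then, once.
Trained networks look in the newest picture that a camera, given by its name, has taken for a name from the list of things; names that differ only in an ending like _2 or _b are one class to them, and where a whole thing is asked for, a point or a joint stands for the part that bears it (a point fixed in the world has none). Each returns a list of dicts, best first, with "confidence" (0 to 1); they miss things now and then, are a little off and sometimes report something else, mostly with a low value. They report only what shows in the picture. A call takes as long as a camera call. They do not tell look-alikes from the thing itself.
- bot.find_in(camera, target): "location" ([column, row] in pixels, amid what is visible of it).
- bot.mark_of(camera, target): "location" ([column, row] in pixels: a listed point, or the origin of a listed thing).
The state is a dict: "time": time; "q": joint angles; "qd": joint speeds; "joint_efforts": joint torques, N m; "ee_pos": TCP position; "tcp_rot": TCP orientation; "wrist_force": force on the tool from outside, world axes, zero at the start; "torque": the same for the moment, N m; "opening": finger opening in m; "grasp_force": force on a finger pad.
Only numpy, scipy, OpenCV 4.12 (cv2) and the standard library are available. Lean on these libraries where they do the work, as an engineer would, in place of code of your own. Each camera call takes 0.05 s, during which the arm holds its last target. There are 200 camera calls.

### The job

Use the orange scraper to sweep the three brass chips off the steel scale pan into the blue chip tray beside it (do not touch the chips with the fingers), then stand the scraper back upright on its green mat and set the aluminium hub gently, upright, in the middle of the cleared pan. The scale is delicate and takes 1.5 kg at most: never load or press its pan with more than 15 N. Leave the oil bottle and the tool holder where they are.

Things in the scene. Friction and masses are not known exactly. Their poses are not given: they have to be found in the camera images.
- pan: Flat rimless steel pan of a low white bench scale (fixed), 160 (x) by 200 (y) by 5 mm thick. Origin: centre of its top face, 60 mm above the bench; z up. On a spring: stays level, sinks 1 mm per 1.5 N, hard stop at 14 mm. Turned up to 0.25 rad. The housing below is narrower, 120 mm in y; its display foot, 30 mm high, reaches 120 mm from the centre towards -x
- tray: Blue open chip tray, fixed, 170 (x) by 150 (y) by 40 mm high, walls 4 mm. Origin: centre of its underside, on the bench; same yaw as the pan. It stands on the pan's +y or -y side (this varies), its centre 155 mm from the pan's; the pan overhangs the near tray wall by 20 mm, so what is pushed over that edge of the pan drops into the tray
- mat: Green mat fixed to the bench, 160 (x) by 140 (y) by 4 mm thick. Origin: centre of its underside, on the bench; same yaw as the pan. It lies 155 mm from the pan's centre on the side away from the tray
- scraper: Scraper, about 150 g: an orange bar 130 mm (its x) by 22 mm (its y) by 22 mm high, flat underneath, with a black upright handle in its middle, 45 mm (x) by 24 mm (y, the grip width), reaching up to 107 mm above the bar's underside. It stands upright on the mat, turned up to 0.35 rad from it. Origin: centre of the bar's underside; z up along the handle
- chip0: Flat brass chip, 20 (x) by 14 (y) by 5 mm thick, 11 g, lying loose on the pan wholly within 62 mm of its centre line in x and y. Origin: centre of its underside
- chip1: A second, equal brass chip on the pan. Origin: centre of its underside
- chip2: A third, equal brass chip on the pan. Origin: centre of its underside
- hub: Finished aluminium hub, 0.2 to 0.42 kg, standing on the bench to one side: a round flange 64 mm in diameter and 18 mm high with a round boss 36 mm in diameter above it, up to 65 mm. Origin: centre of the flange's underside; z up along its axis
- oil: Bystander: yellow oil bottle with red cap, 56 mm in diameter, 120 mm high, standing on the other side of the bench from the hub. Origin: centre of its underside
- holder: Bystander: steel tool holder, a cone 60 mm in diameter and 105 mm high, standing beyond the scale. Origin: centre of its underside
Mind the look-alikes: they are no part of the job. Several things look just like the scraper: the one meant starts nearest to the robot's base.

How it is judged:
By the outcome, as a careful person would: the job done as asked, in the order asked, and still so for the second after the job is handed in, with the robot touching nothing.
It also fails if it takes over 54 s, if anything falls off the work surface, if the arm or the gripper's body presses on something with over 40 N, if the wrist force passes 120 N, or if a joint passes its speed limit or range.

## Working session

There is one attempt and no reset: what is moved stays moved. The work goes in short steps, Python scripts to look and compute and a tool call to move; the robot and the scene stay as the last step left them, time stands still between calls to the robot, and variables do not carry over. Pictures are saved under pics/ and viewed, at most 10 in all, crops included, and the job is handed in when it is done.

Besides the shell and the picture viewer there is one more tool, called after "Call:" by a JSON object that holds its "fn" and its "kwargs". arm_command: Moves the arm, as the interface text tells. Its arguments: {"type":"object","properties":{"series":{"type":"array"},"hand":{"type":"number"},"grip_force":{"type":"number"}},"required":["series"]}

```bash
mkdir -p pics; cat > h.py <<'E'
import numpy as np, cv2
from workcell import bot
from scipy.spatial.transform import Rotation as R
def cam(n):
    c=bot.camera(n); return c
def rot(c):
    o=np.array(c["orientation"],float)
    return o if o.shape==(3,3) else R.from_euler('xyz',o,degrees=True).as_matrix()
def ray(c,p):
    K=np.array(c["camera_matrix"]); d=np.linalg.solve(K,[p[0],p[1],1.]); d=rot(c)@np.array([d[0],-d[1],-d[2]])
    return np.array(c["xyz"]),d
def atz(c,p,z):
    o,d=ray(c,p); return o+d*(z-o[2])/d[2]
def tri(c1,p1,c2,p2):
    o1,d1=ray(c1,p1);o2,d2=ray(c2,p2)
    s=np.linalg.lstsq(np.c_[d1,-d2],o2-o1,rcond=None)[0]
    a,b=o1+s[0]*d1,o2+s[1]*d2
    return (a+b)/2,np.linalg.norm(a-b)
def proj(c,P):
    v=rot(c).T@(np.array(P)-np.array(c["xyz"])); v=np.array([v[0],-v[1],-v[2]]); u=np.array(c["camera_matrix"])@v; return u[:2]/u[2]
E
python3 - <<'E'
from h import *
np.set_printoptions(precision=3,suppress=True)
C={}
for n in("top","side"):
    c=C[n]=cam(n); cv2.imwrite(f"pics/{n}0.png",c["color"]); print(n,c["xyz"],c["orientation"],[k for k in c],c["camera_matrix"])
    for t in "pan tray mat scraper chip0 hub oil holder".split():
        print(t,[(np.round(d["location"],1).tolist(),round(d["confidence"],2), atz(c,d["location"],.06 if t in("pan","chip0") else 0)[:2].round(3).tolist()) for d in bot.mark_of(n,t)])
print(bot.get_obs())
E
```

```text
top [ 0.46  -0.085  1.169] [  4.056  -0.748 -88.936] ['color', 'camera_matrix', 'xyz', 'orientation'] [[493.058   0.    323.582]
 [  0.    493.058 236.601]
 [  0.      0.      1.   ]]
pan [([281.5, 247.3], 0.8, [0.513, -0.004]), ([112.9, 246.3], 0.3, [0.508, 0.374])]
tray [([218.1, 237.8], 0.7, [0.535, 0.151]), ([292.1, 267.4], 0.52, [0.469, -0.026])]
mat [([349.2, 257.8], 0.63, [0.494, -0.16])]
scraper [([477.2, 313.2], 0.9, [0.369, -0.465]), ([346.1, 260.7], 0.83, [0.487, -0.153]), ([363.9, 168.6], 0.74, [0.709, -0.192]), ([514.1, 237.1], 0.66, [0.551, -0.554]), ([350.4, 257.1], 0.49, [0.496, -0.163])]
chip0 [([264.6, 245.4], 0.51, [0.517, 0.034]), ([292.4, 264.5], 0.49, [0.475, -0.029]), ([267.3, 224.0], 0.47, [0.565, 0.03])]
hub [([111.5, 244.1], 0.97, [0.516, 0.402])]
oil [([444.9, 241.6], 0.73, [0.537, -0.388])]
holder [([285.4, 163.1], 0.72, [0.718, -0.004])]
side [0.243 0.429 0.81 ] [  38.686    0.231 -148.542] ['color', 'camera_matrix', 'xyz', 'orientation'] [[433.761   0.    321.344]
 [  0.    433.761 238.32 ]
 [  0.      0.      1.   ]]
pan [([317.7, 272.1], 0.66, [0.518, 
[... 289 characters left out ...]
286.9], 0.55, [0.507, 0.035]), ([287.4, 274.7], 0.55, [0.569, 0.037]), ([344.2, 274.8], 0.52, [0.468, -0.024])]
hub [([194.2, 465.4], 0.74, [0.511, 0.407])]
oil [([387.5, 179.5], 0.83, [0.538, -0.388])]
holder [([250.8, 250.7], 0.61, [0.706, -0.006])]
{'time': 0.9, 'q': array([75.973,  4.977, 10.079, 95.099, -0.001, 90.002]), 'qd': array([ 0.045, -0.007,  0.083, -0.042,  0.044, -0.016]), 'joint_efforts': array([ -0.002, -52.009,  46.486,   0.001,  -0.   ,  -0.   ]), 'ee_pos': array([0.133, 0.534, 0.231]), 'tcp_rot': array([179.998,   0.001, 165.97 ]), 'wrist_force': array([-0.051, -0.158,  0.244]), 'torque': array([ 0.032, -0.031,  0.037]), 'grasp_force': 0.0, 'opening': 0.08564996381799118}
```

View images.

View pics/top0.png

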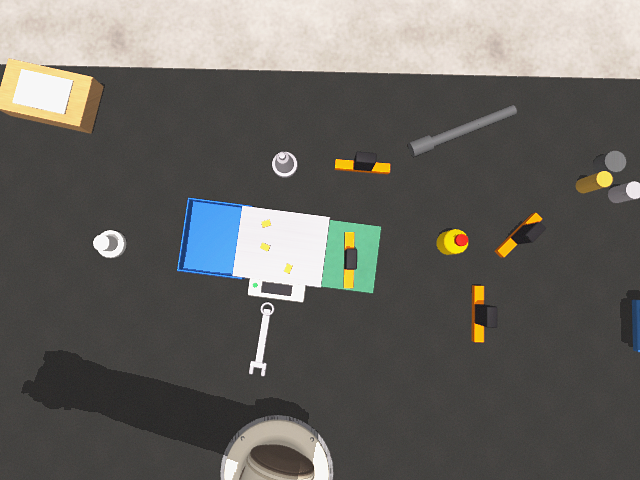

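View pics/side0.png

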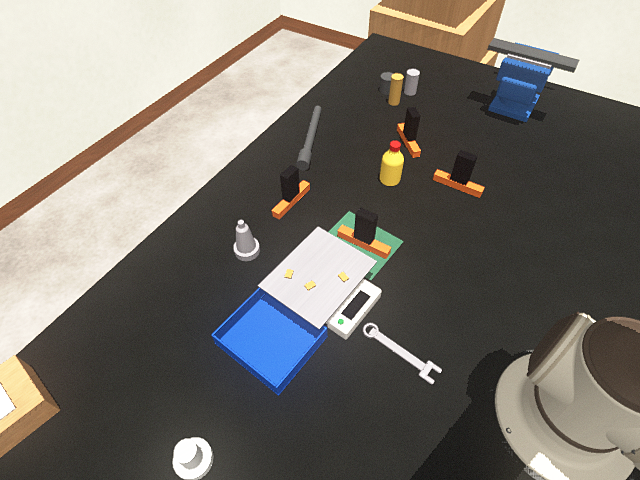

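The top view shows the blue tray at (215,238), the pan at (282,247) with three chips at (265,224), (265,246) and (290,267), and the scraper on the mat at (349,260). The hub is on the left at (110,244), the oil bottle is at (450,242) and the look-alikes are elsewhere. The side view agrees: the tray is on the +y side and the scraper on the mat at (365,243).

```bash
cat > m.py <<'E'
from h import *
np.set_printoptions(precision=4,suppress=True)
def ang(v): 
    a=np.degrees(np.arctan2(v[1],v[0])); return a
def rect(c,mask,z):
    cs=max(cv2.findContours(mask,cv2.RETR_EXTERNAL,cv2.CHAIN_APPROX_NONE)[0],key=cv2.contourArea)[:,0]
    P=np.array([atz(c,p,z)[:2] for p in cs],np.float32)*1000
    b=cv2.boxPoints(cv2.minAreaRect(P))/1000
    e=[b[1]-b[0],b[2]-b[1]]; l=max(e,key=np.linalg.norm)
    return b.mean(0),sorted(np.linalg.norm(x) for x in e),ang(l)%180,P/1000
def masks(c):
    h=cv2.cvtColor(c["color"],cv2.COLOR_BGR2HSV); r=lambda a,b:cv2.inRange(h,a,b)
    return dict(blue=r((100,120,60),(125,255,255)),green=r((60,60,50),(90,255,255)),orange=r((8,150,120),(20,255,255)),yel=r((18,80,120),(32,255,255)),white=r((0,0,190),(180,40,255)))
E
python3 - <<'E'
from m import *
C={n:cam(n) for n in("top","side")}
print([np.round(tri(C["top"],a,C["side"],b)[0],4).tolist() for a,b in [((281.5,247.3),(317.7,272.1)),((349.2,257.8),(355.6,243.4)),((346.1,260.7),(364.6,244.7)),((111.5,244.1),(194.2,465.4)),((218.1,237.8),(271.5,340.9)),((264.6,245.4),(312.9,286.9)),((267.3,224.),(287.4,274.7)),((292.4,264.5),(344.2,274.8))]])
def roi(m,x0,x1,y0,y1):
    o=np.zeros_like(m);o[y0:y1,x0:x1]=m[y0:y1,x0:x1];return o
for n,c in C.items():
    M=masks(c)
    box=(325,390,210,300) if n=="top" else (325,405,205,280)
    pb=(225,335,200,300) if n=="top" else (255,380,222,330)
    tb=(170,250,190,285) if n=="top" else (205,330,280,395)
    for k,b,z in(("orange",box,.026),("green",box,.004),("white",pb,.06),("blue",tb,.04)):
        r=rect(c,roi(M[k],*b),z); print(n,k,r[0],np.array(r[1]),r[2])
    # chips
    k=roi(M["yel"]|M["orange"],*pb); N,_,st,ce=cv2.connectedComponentsWithStats(k)
    print([(atz(c,ce[i],.063)[:2].round(4).tolist(),int(st[i,4])) for i in range(1,N) if st[i,4]>10])
E
```

```text
[[0.5156, -0.0024, 0.06], [0.5009, -0.1574, -0.0032], [0.4855, -0.1531, 0.0082], [0.516, 0.4072, -0.0133], [0.5353, 0.1525, -0.0076], [0.5132, 0.0332, 0.0543], [0.5686, 0.0319, 0.0529], [0.4729, -0.0295, 0.0496]]
top orange [ 0.5182 -0.1566] [0.0093 0.0209] 90.89603
top green [ 0.4978 -0.1645] [0.1232 0.1605] 173.92581
top white [ 0.4975 -0.    ] [0.1973 0.1995] 83.70777
top blue [0.5325 0.1493] [0.155  0.1712] 173.67638
[([0.5665, 0.0326], 53), ([0.5139, 0.0342], 54), ([0.4664, -0.0192], 56)]
side orange [ 0.4875 -0.1491] [0.0357 0.1336] 179.74887
side green [ 0.4992 -0.1546] [0.1392 0.1601] 173.36938
side white [ 0.5163 -0.0005] [0.1599 0.2003] 83.768074
side blue [0.5287 0.1587] [0.1579 0.1819] 173.89038
[([0.4865, -0.1186], 421), ([0.5677, 0.0339], 52), ([0.4674, -0.018], 55), ([0.515, 0.0357], 57)]
```

Call:
{"fn": "arm_command", "kwargs": {"series": [[-0.025,-0.029,0.003,0.145],[-0.051,-0.058,0.007,0.29],[-0.076,-0.087,0.01,0.435],[-0.102,-0.116,0.014,0.58],[-0.127,-0.145,0.017,0.725]], "hand": 0.05, "grip_force": 40}}

```text
time: 1.5
ee_pos: [0.2218, 0.3607, 0.2141]
tcp_rot: [180.0, -0.0, 124.1]
wrist_force: [0.2, 0.5, 1.3]
opening: 0.0502
grasp_force: 0.0
```

```bash
cat > go.py <<'E'
import sys; from h import *
# usage: x y z yaw -> shift in tool axes + turn
o=bot.get_obs(); t=np.array(list(map(float,sys.argv[1:5])))
Rm=R.from_euler('xyz',o["tcp_rot"],degrees=True).as_matrix()
d=Rm.T@(t[:3]-o["ee_pos"]); tu=-((t[3]-o["tcp_rot"][2]+180)%360-180)
print("t",round(o["time"],2),"pos",o["ee_pos"].round(4),"rpy",o["tcp_rot"].round(2),"q",o["q"].round(1),"F",o["wrist_force"].round(2),"open",round(o["opening"],4),"grip",o["grasp_force"])
print("shift",d.round(4),"turn rad",round(np.radians(tu),4),"rows",round(max(np.linalg.norm(d)/.05,abs(tu)/8.59),1))
E
python3 go.py 0.486 -0.154 0.16 0
python3 - <<'E'
from m import *
c=cam("top"); M=masks(c)["orange"]; o=np.zeros_like(M); o[210:300,325:390]=M[210:300,325:390]
ys,xs=np.where(o>0); P=np.array([atz(c,(x,y),.026)[:2] for x,y in zip(xs,ys)])
b=cv2.minAreaRect((P*1000).astype(np.float32)); print(b,len(P), P.min(0),P.max(0))
E
```

```text
t 1.5 pos [0.2218 0.3607 0.2141] rpy [179.98  -0.   124.11] q [ 58.4 -12.6  -8.5  94.1  -0.  114.3] F [0.16 0.54 1.29] open 0.0502 grip 0.0
shift [-0.5744 -0.0699  0.054 ] turn rad 2.1662 rows 14.4
((496.4652099609375, -156.95571899414062), (113.64273834228516, 20.93037223815918), 0.821771502494812) 48 [ 0.4398 -0.1682] [ 0.5534 -0.1461]
```

Call:
{"fn": "arm_command", "kwargs": {"series": [[-0.038,-0.005,0.003,0.144],[-0.077,-0.009,0.007,0.289],[-0.115,-0.014,0.011,0.433],[-0.153,-0.019,0.014,0.578],[-0.191,-0.023,0.018,0.722]]}}

```text
time: 2.05
ee_pos: [0.3108, 0.1903, 0.1965]
tcp_rot: [180.0, -0.0, 82.8]
wrist_force: [0.8, 0.4, -1.0]
opening: 0.0501
grasp_force: 0.0
```

```bash
python3 go.py 0.488 -0.155 0.16 0.5
python3 - <<'E'
from m import *
c=cam("top"); h=cv2.cvtColor(c["color"],cv2.COLOR_BGR2HSV)
M=cv2.inRange(h,(5,100,90),(25,255,255)); o=np.zeros_like(M); o[225:300,338:362]=M[225:300,338:362]
ys,xs=np.where(o>0); P=np.array([atz(c,(x,y),.026)[:2] for x,y in zip(xs,ys)])
print(cv2.minAreaRect((P*1000).astype(np.float32)),len(P), P.min(0),P.max(0))
# handle
D=cv2.inRange(h,(0,0,0),(180,255,45));o=np.zeros_like(D); o[235:285,330:372]=D[235:285,330:372]
cv2.imwrite("pics/crop.png",cv2.resize(np.hstack([c["color"][215:310,300:400],cv2.merge([M,D,D])[215:310,300:400]]),None,fx=4,fy=4,interpolation=0))
E
```

```text
t 2.05 pos [0.3108 0.1903 0.1965] rpy [ 1.7995e+02 -4.0000e-02  8.2760e+01] q [ 31.5 -21.  -16.9  94.1   0.  128.7] F [ 0.84  0.4  -0.97] open 0.0501 grip 0.0
shift [-0.3202  0.2193  0.0364] turn rad 1.4357 rows 9.6
((489.5459289550781, -158.21304321289062), (127.54385375976562, 23.256553649902344), 0.8135150671005249) 352 [ 0.4256 -0.1694] [ 0.5535 -0.1461]
```

View pics/crop.png

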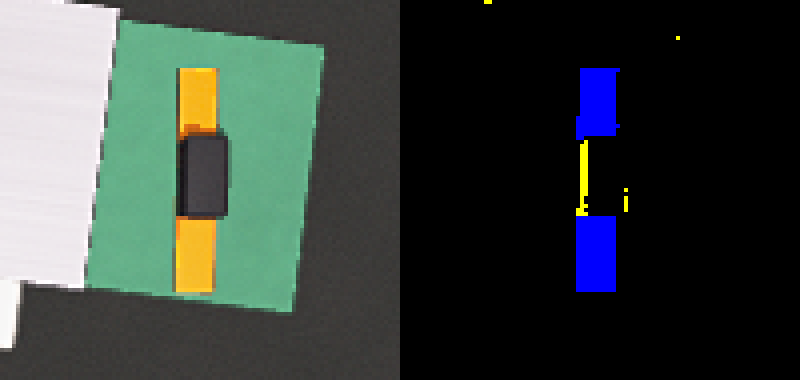

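The crop shows the orange bar upright in the picture, spanning about rows 232–288 at column 349. The handle is in its middle, so the scraper yaw is about 0.

Call:
{"fn": "arm_command", "kwargs": {"series": [[-0.032,0.022,0.003,0.144],[-0.064,0.044,0.007,0.288],[-0.096,0.066,0.01,0.432],[-0.128,0.088,0.014,0.576],[-0.16,0.11,0.018,0.72]]}}

```text
time: 2.6
ee_pos: [0.4009, 0.018, 0.1784]
tcp_rot: [180.0, -0.0, 41.5]
wrist_force: [1.2, 1.5, 0.0]
opening: 0.0501
grasp_force: 0.0
```

```bash
python3 go.py 0.489 -0.156 0.14 0.1
```

```text
t 2.6 pos [0.4009 0.018  0.1784] rpy [ 1.7997e+02 -4.0000e-02  4.1480e+01] q [  2.6 -16.2 -15.3  90.9   0.  141.1] F [1.24 1.53 0.04] open 0.0501 grip 0.0
shift [-0.0492  0.1887  0.0385] turn rad 0.7223 rows 4.8
```

Call:
{"fn": "arm_command", "kwargs": {"series": [[-0.01,0.038,0.003,-0.145],[-0.02,0.076,0.006,-0.29],[-0.03,0.113,0.009,-0.435],[-0.039,0.151,0.012,-0.58],[-0.049,0.189,0.015,-0.725]]}}

```text
time: 3.1
ee_pos: [0.4904, -0.1557, 0.1632]
tcp_rot: [180.0, 0.0, 83.7]
wrist_force: [0.2, 0.8, -0.4]
opening: 0.0497
grasp_force: 0.0
```

Call:
{"fn": "arm_command", "kwargs": {"series": [[0,0,0,-0.145],[0,0,0,-0.29],[0,0,0,-0.435],[0,0,0,-0.58],[0,0,0,-0.725]]}}

```text
time: 3.6
ee_pos: [0.4898, -0.154, 0.1632]
tcp_rot: [-180.0, -0.0, 125.3]
wrist_force: [-0.3, 0.1, 1.0]
opening: 0.0496
grasp_force: 0.0
```

Call:
{"fn": "arm_command", "kwargs": {"series": [[0,0,0,-0.145],[0,0,0,-0.29],[0,0,0,-0.435],[0,0,0,-0.58],[0,0,0,-0.725]]}}

```text
time: 4.1
ee_pos: [0.4898, -0.154, 0.1633]
tcp_rot: [-180.0, -0.0, 166.8]
wrist_force: [-0.5, -0.6, 0.5]
opening: 0.0501
grasp_force: 0.0
```

```bash
python3 go.py 0.489 -0.156 0.065 -179.9
```

```text
t 4.1 pos [ 0.4898 -0.154   0.1633] rpy [-180.    -0.   166.8] q [-17.4  -0.9  -3.5  87.4  -0.   -4.2] F [-0.46 -0.59  0.54] open 0.0501 grip 0.0
shift [ 0.0003 -0.0022  0.0983] turn rad -0.2322 rows 2.0
```

Turn first, then down in steps: first to just around the handle top, then the rest.

Call:
{"fn": "arm_command", "kwargs": {"series": [[0,-0.001,0.01,-0.116],[0,-0.002,0.02,-0.232],[0,-0.002,0.03,-0.232],[0,-0.002,0.045,-0.232],[0,-0.002,0.06,-0.232]]}}

```text
time: 4.6
ee_pos: [0.4893, -0.1559, 0.1021]
tcp_rot: [-180.0, 0.0, 179.6]
wrist_force: [0.8, -1.2, -0.4]
opening: 0.0502
grasp_force: 0.0
```

Call:
{"fn": "arm_command", "kwargs": {"series": [[0,0,0.015,0],[0,0,0.028,0],[0,0,0.038,0],[0,0,0.038,0],[0,0,0.038,0]]}}

```text
time: 5.1
ee_pos: [0.4894, -0.156, 0.0654]
tcp_rot: [-180.0, 0.0, 179.7]
wrist_force: [0.1, -0.9, 0.6]
opening: 0.0497
grasp_force: 0.0
```

Call:
{"fn": "arm_command", "kwargs": {"series": [[0,0,0,0],[0,0,0,0],[0,0,0,0],[0,0,0,0],[0,0,0,0]], "hand": 0.01, "grip_force": 50}}

```text
time: 5.6
ee_pos: [0.4898, -0.1563, 0.0661]
tcp_rot: [-180.0, 0.1, 179.7]
wrist_force: [-0.0, -0.6, 5.7]
opening: 0.0236
grasp_force: 49.7
```

```bash
python3 go.py 0.489 -0.156 0.15 -179.9
```

```text
t 5.6 pos [ 0.4898 -0.1563  0.0661] rpy [-1.7996e+02  8.0000e-02  1.7972e+02] q [-17.7   0.  -13.3  76.6  -0.  -17.4] F [-0.03 -0.64  5.74] open 0.0236 grip 49.65222358703613
shift [ 0.0007  0.0002 -0.0839] turn rad -0.0066 rows 1.7
```

Call:
{"fn": "arm_command", "kwargs": {"series": [[0,0,-0.01,0],[0,0,-0.03,0],[0,0,-0.06,0],[0,0,-0.08,0],[0,0,-0.09,0]]}}

```text
time: 6.1
ee_pos: [0.4897, -0.156, 0.1574]
tcp_rot: [-180.0, 0.1, 179.7]
wrist_force: [0.3, 0.7, -1.8]
opening: 0.0235
grasp_force: 49.1
```

```bash
python3 go.py 0.5073 -0.0805 0.15 173.7
python3 - <<'E'
from m import *
C={n:cam(n) for n in("top","side")}
o=bot.get_obs()["ee_pos"]
for n,c in C.items():
    h=cv2.cvtColor(c["color"],cv2.COLOR_BGR2HSV); M=cv2.inRange(h,(5,100,90),(25,255,255))
    z=o[2]-.061+.011
    u=proj(c,[o[0],o[1],z]).round().astype(int); m=np.zeros_like(M); s=(slice(u[1]-40,u[1]+40),slice(u[0]-45,u[0]+45)); m[s]=M[s]
    ys,xs=np.where(m>0); print(n,u,len(xs), cv2.minAreaRect(np.c_[xs,ys].astype(np.float32)), [proj(c,[o[0]+a,o[1],z]).round(1).tolist() for a in(-.065,.065)])
    cv2.imwrite(f"pics/{n}l.png",cv2.resize(c["color"][u[1]-60:u[1]+60,u[0]-65:u[0]+65],None,fx=3,fy=3))
a,b=[cv2.resize(cv2.imread(f"pics/{n}l.png"),(390,360)) for n in C]; cv2.imwrite("pics/lift.png",np.hstack([a,b]))
E
```

```text
t 6.1 pos [ 0.4897 -0.156   0.1574] rpy [-1.7998e+02  1.1000e-01  1.7973e+02] q [-17.7  -0.9  -4.2  86.6   0.  -17.4] F [ 0.32  0.72 -1.84] open 0.0235 grip 49.08887565135956
shift [-0.0172  0.0756  0.0074] turn rad 0.1052 rows 1.6
top [350 258] 0 ((0.0, 0.0), (0.0, 0.0), 0.0) [[349.9, 288.6], [350.8, 228.3]]
side [366 215] 891 ((367.90704345703125, 201.05511474609375), (59.04352951049805, 58.740970611572266), 6.20344877243042) [[393.3, 227.0], [340.2, 203.8]]
```

View pics/lift.png

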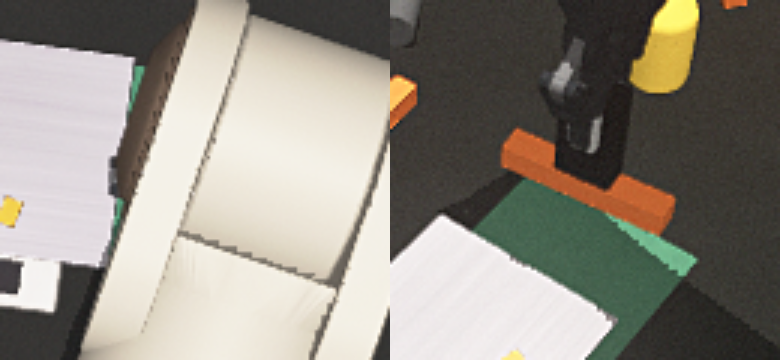

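The arm hides the scraper in the top view. The side view shows it held level, with its front lower edge running from (339,210) to (391,233).

```bash
python3 - <<'E'
from m import *
c=cam("side"); print(bot.get_obs()["ee_pos"])
for p in((338.7,210),(391,232.7)):
    o,d=ray(c,p); 
    for y in (-.145,): print(o+d*(y-o[1])/d[1])
E
```

```text
[ 0.4893 -0.1559  0.1551]
[ 0.5519 -0.145   0.098 ]
[ 0.4239 -0.145   0.0995]
```

```bash
python3 go.py 0.5092 -0.0757 0.140 173.7
```

```text
t 6.25 pos [ 0.4893 -0.1559  0.1551] rpy [179.99   0.   179.73] q [-17.7  -0.9  -4.4  86.5   0.  -17.4] F [-0.31  0.13 -2.15] open 0.0234 grip 49.08842146396637
shift [-0.0195  0.0803  0.0151] turn rad 0.1052 rows 1.7
```

Call:
{"fn": "arm_command", "kwargs": {"series": [[-0.005,0.02,0,0.026],[-0.01,0.04,0,0.053],[-0.015,0.06,0.005,0.079],[-0.02,0.08,0.01,0.105],[-0.02,0.08,0.015,0.105]]}}

```text
time: 6.75
ee_pos: [0.5094, -0.0742, 0.1384]
tcp_rot: [180.0, -0.1, 173.8]
wrist_force: [-0.4, -0.1, -1.3]
opening: 0.0233
grasp_force: 49.3
```

Call:
{"fn": "arm_command", "kwargs": {"series": [[0,0,0.005,0],[0,0,0.01,0],[0,0,0.014,0],[0,0,0.017,0],[0,0,0.017,0]]}}

```text
time: 7.25
ee_pos: [0.5094, -0.0765, 0.1228]
tcp_rot: [-180.0, -0.0, 173.7]
wrist_force: [0.1, -0.2, -1.4]
opening: 0.0233
grasp_force: 49.3
```

```bash
python3 go.py 0.5301 0.1124 0.1228 173.7; python3 - <<'E'
from m import *
c=cam("side");cv2.imwrite("pics/s2.png",cv2.resize(c["color"][180:340,240:440],None,fx=4,fy=3.75))
E
```

```text
t 7.25 pos [ 0.5094 -0.0765  0.1228] rpy [-1.8000e+02 -3.0000e-02  1.7368e+02] q [-8.5 -0.5 -7.6 83.  -0.  -2.2] F [ 0.14 -0.24 -1.37] open 0.0233 grip 49.29582595825195
shift [0.0002 0.19   0.    ] turn rad -0.0004 rows 3.8
```

View pics/s2.png

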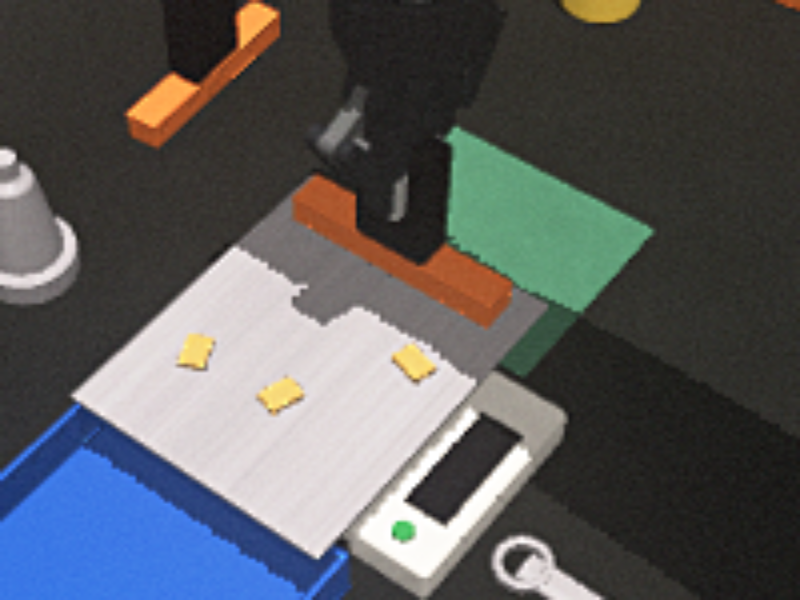

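The bar sits centred on the back of the pan and all three chips are ahead of it within its width. I will lower it a little to find contact.

Call:
{"fn": "arm_command", "kwargs": {"series": [[0,0,0.0005,0],[0,0,0.001,0],[0,0,0.0015,0],[0,0,0.0015,0],[0,0,0.0015,0]]}}

```text
time: 7.8
ee_pos: [0.5097, -0.0761, 0.1218]
tcp_rot: [-180.0, 0.0, 173.7]
wrist_force: [0.2, 0.8, -0.8]
opening: 0.0232
grasp_force: 49.3
```

```bash
python3 go.py 0.5301 0.1124 0.1228 173.7
```

```text
t 7.8 pos [ 0.5097 -0.0761  0.1218] rpy [-1.8000e+02  1.0000e-02  1.7371e+02] q [-8.5 -0.5 -7.7 82.8 -0.  -2.2] F [ 0.23  0.79 -0.76] open 0.0232 grip 49.34816658496857
shift [ 0.0004  0.1896 -0.001 ] turn rad 0.0002 rows 3.8
```

Call:
{"fn": "arm_command", "kwargs": {"series": [[0,0.004,0.0005,0],[0,0.014,0.001,0],[0,0.026,0.001,0],[0,0.038,0.001,0],[0,0.05,0.001,0]]}}

```text
time: 8.3
ee_pos: [0.5153, -0.025, 0.1209]
tcp_rot: [180.0, 0.0, 173.7]
wrist_force: [0.5, -1.6, 0.1]
opening: 0.0233
grasp_force: 49.6
```

Call:
{"fn": "arm_command", "kwargs": {"series": [[0,0.012,0,0],[0,0.024,0,0],[0,0.036,0,0],[0,0.048,0,0],[0,0.06,0,0]]}}

```text
time: 8.8
ee_pos: [0.5218, 0.0342, 0.1207]
tcp_rot: [-180.0, -0.0, 173.7]
wrist_force: [0.1, -2.1, -0.0]
opening: 0.0233
grasp_force: 49.5
```

Call:
{"fn": "arm_command", "kwargs": {"series": [[0,0.012,0,0],[0,0.024,0,0],[0,0.036,0,0],[0,0.048,0,0],[0,0.06,0,0]]}}

```text
time: 9.3
ee_pos: [0.5284, 0.0939, 0.1208]
tcp_rot: [180.0, 0.0, 173.7]
wrist_force: [0.0, -0.4, -0.3]
opening: 0.0235
grasp_force: 49.7
```

Call:
{"fn": "arm_command", "kwargs": {"series": [[0,0.008,0,0],[0,0.016,0,0],[0,0.022,0,0],[0,0.022,0,0],[0,0.022,0,0]]}}

```text
time: 9.8
ee_pos: [0.5306, 0.1148, 0.1205]
tcp_rot: [-180.0, -0.0, 173.7]
wrist_force: [0.3, 0.6, -1.1]
opening: 0.0235
grasp_force: 49.5
```

```bash
python3 go.py 0.5301 0.1124 0.1228 173.7; python3 - <<'E'
from m import *
c=cam("side");cv2.imwrite("pics/s3.png",cv2.resize(c["color"][200:400,200:440],None,fx=3.3,fy=3))
E
```

```text
t 9.8 pos [0.5306 0.1148 0.1205] rpy [-1.7999e+02 -3.0000e-02  1.7372e+02] q [12.2  3.3 -4.  82.8  0.  18.5] F [ 0.28  0.56 -1.1 ] open 0.0235 grip 49.54744219779968
shift [ 0.0002 -0.0024 -0.0023] turn rad 0.0003 rows 0.1
```

View pics/s3.png

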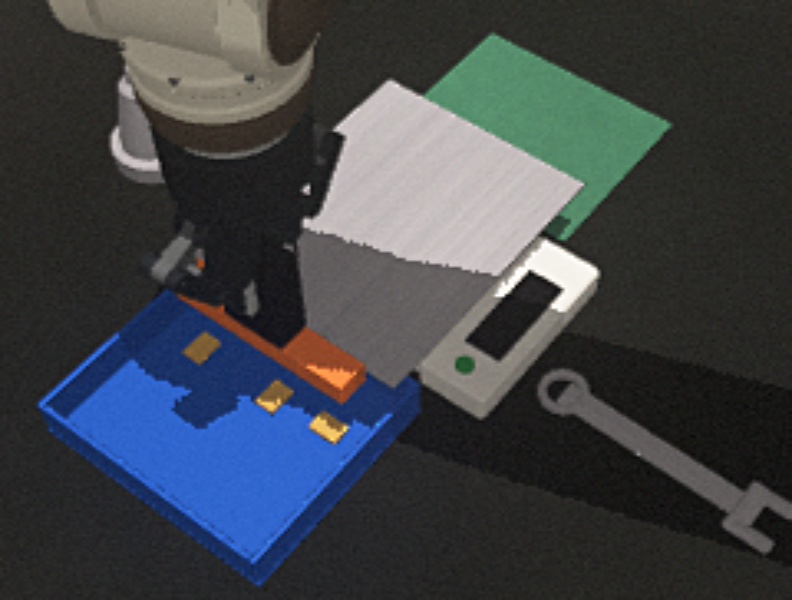

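All three chips lie in the tray: (202,348), (274,395) and (328,427) in the crop. I am lifting and returning the scraper to the mat.

Call:
{"fn": "arm_command", "kwargs": {"series": [[0,0,-0.02,0],[0,-0.01,-0.035,0],[0,-0.05,-0.04,0],[0,-0.095,-0.04,0],[0,-0.14,-0.04,0]]}}

```text
time: 10.35
ee_pos: [0.5151, -0.0264, 0.1617]
tcp_rot: [-180.0, 0.1, 173.7]
wrist_force: [2.0, -0.1, -1.4]
opening: 0.0234
grasp_force: 49.5
```

Call:
{"fn": "arm_command", "kwargs": {"series": [[0,-0.045,0,0],[0,-0.09,0,0],[0,-0.12,0,0],[0,-0.131,0,0],[0,-0.131,0,0]]}}

```text
time: 10.85
ee_pos: [0.5006, -0.1562, 0.1611]
tcp_rot: [-180.0, 0.0, 173.5]
wrist_force: [0.3, -0.0, -1.4]
opening: 0.0235
grasp_force: 49.7
```

```bash
python3 go.py 0.4998 -0.155 0.067 173.7
```

```text
t 10.85 pos [ 0.5006 -0.1562  0.1611] rpy [-1.7999e+02  2.0000e-02  1.7355e+02] q [-17.3   0.6  -2.3  87.1  -0.  -10.9] F [ 0.34 -0.01 -1.42] open 0.0235 grip 49.708001017570496
shift [0.001  0.0011 0.0941] turn rad -0.0026 rows 1.9
```

Call:
{"fn": "arm_command", "kwargs": {"series": [[0.001,0.001,0.025,0],[0.001,0.001,0.05,0],[0.001,0.001,0.07,0],[0.001,0.001,0.085,0],[0.001,0.001,0.091,0]]}}

```text
time: 11.35
ee_pos: [0.4997, -0.1524, 0.0685]
tcp_rot: [180.0, -0.1, 173.8]
wrist_force: [-0.8, 0.2, -1.3]
opening: 0.0235
grasp_force: 49.7
```

Call:
{"fn": "arm_command", "kwargs": {"series": [[0,0,0.0015,0],[0,0,0.003,0],[0,0,0.0045,0],[0,0,0.0045,0],[0,0,0.0045,0]]}}

```text
time: 11.85
ee_pos: [0.5008, -0.1536, 0.0661]
tcp_rot: [-180.0, 0.1, 173.7]
wrist_force: [1.8, 0.0, 2.2]
opening: 0.0234
grasp_force: 49.9
```

Contact with the mat. Releasing and withdrawing.

Call:
{"fn": "arm_command", "kwargs": {"series": [[0,0,0,0],[0,0,0,0],[0,0,0,0],[0,0,-0.003,0],[0,0,-0.01,0]], "hand": 0.048}}

```text
time: 12.35
ee_pos: [0.4998, -0.1534, 0.0751]
tcp_rot: [180.0, -0.1, 173.7]
wrist_force: [-0.1, 0.4, 0.0]
opening: 0.0479
grasp_force: 0.0
```

Call:
{"fn": "arm_command", "kwargs": {"series": [[0,0,-0.02,0],[0,0,-0.045,0],[0,0,-0.07,0],[0,0,-0.095,0],[0,0,-0.115,0]]}}

```text
time: 12.85
ee_pos: [0.5003, -0.1536, 0.1925]
tcp_rot: [-180.0, 0.1, 173.7]
wrist_force: [-0.2, -0.1, -0.0]
opening: 0.0479
grasp_force: 0.0
```

```bash
python3 go.py 0.516 0.404 0.15 170; python3 - <<'E'
from m import *
C={n:cam(n) for n in("top","side")}
cs=C["side"];cv2.imwrite("pics/s4.png",cv2.resize(cs["color"][200:360,280:440],None,fx=3.5,fy=3.5))
for n,c in C.items():
    x0,x1,y0,y1=(80,140,220,270) if n=="top" else (150,230,420,480)
    h=cv2.cvtColor(c["color"],cv2.COLOR_BGR2HSV)
    m=np.zeros(h.shape[:2],np.uint8); m[y0:y1,x0:x1]=cv2.inRange(h,(0,0,120),(180,60,255))[y0:y1,x0:x1]
    xs,ys,w,hh=cv2.boundingRect(m); print(n,xs,ys,w,hh)
    for t in("mark_of","find_in"):
        print(t,[(np.round(d["location"],1).tolist(),round(d["confidence"],2)) for d in getattr(bot,t)(n,"hub")[:2]])
    for q in([.516,.404],[.513,.404]): print("proj base/top",proj(c,q+[0]),proj(c,q+[.065]))
    cs0=max(cv2.findContours(m,cv2.RETR_EXTERNAL,cv2.CHAIN_APPROX_NONE)[0],key=cv2.contourArea)[:,0]
    for z in(0,.018):
        P=np.array([atz(c,p,z)[:2] for p in cs0],np.float32)*1000; print(z,cv2.minEnclosingCircle(P),P.min(0),P.max(0))
    cv2.imwrite(f"pics/hub{n}.png",cv2.resize(c["color"][y0:y1,x0:x1],(400,400)))
cv2.imwrite("pics/hub.png",np.hstack([cv2.imread(f"pics/hub{n}.png") for n in C]))
E
```

```text
t 12.85 pos [ 0.5003 -0.1536  0.1925] rpy [-1.7998e+02  9.0000e-02  1.7371e+02] q [-17.1   0.6   1.2  90.5  -0.  -10.8] F [-0.18 -0.07 -0.03] open 0.0479 grip 0.0
shift [0.0456 0.5559 0.0423] turn rad 0.0647 rows 11.2
top 93 230 31 28
mark_of [([112.5, 246.0], 0.65)]
find_in [([108.2, 247.3], 0.84)]
proj base/top [110.6129 243.9527] [ 98.4377 242.3251]
proj base/top [110.5503 245.2211] [ 98.3692 243.6679]
0 ((517.17333984375, 409.8782958984375), 36.17136001586914) [485.0154 374.561 ] [549.1071 445.7013]
0.018 ((516.2935791015625, 402.26165771484375), 35.61452865600586) [484.6306 367.4881] [547.7358 437.5332]
side 172 437 41 43
mark_of [([194.7, 462.2], 0.86)]
find_in [([191.9, 459.7], 0.65), ([377.0, 243.1], 0.58)]
proj base/top [193.4226 461.9167] [183.7813 452.7513]
proj base/top [194.7616 462.9347] [185.2058 453.8316]
0 ((523.3829345703125, 399.9291687011719), 37.67685317993164) [485.7479 367.1909] [561.03   432.8695]
0.018 ((517.1477661132812, 400.5704040527344), 36.840084075927734) [480.3485 368.5594] [553.9586 432.7793]
```

View pics/hub.png

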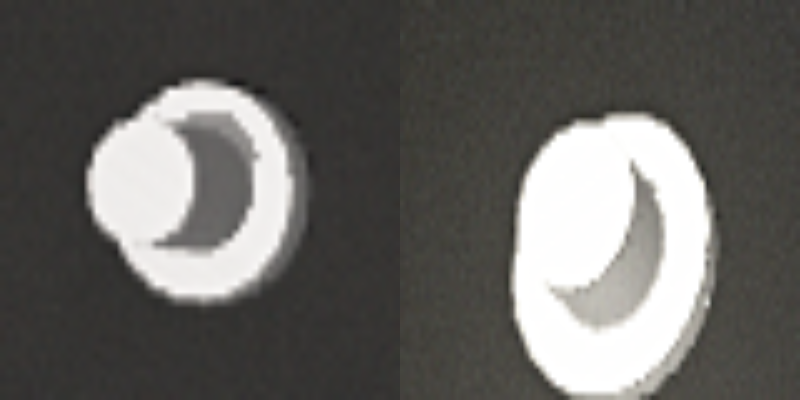

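View pics/s4.png

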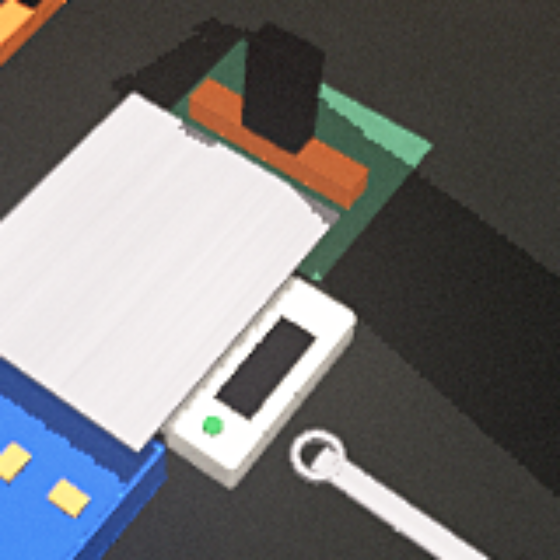

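The scraper stands upright on the mat with the pan empty, and the hub shows a clear boss and flange at about (0.516, 0.401).

Call:
{"fn": "arm_command", "kwargs": {"series": [[0.002,0.03,0,0],[0.006,0.075,0,0],[0.01,0.12,0,0],[0.014,0.165,0,0],[0.018,0.21,0,0]], "hand": 0.065}}

```text
time: 13.65
ee_pos: [0.5046, 0.0588, 0.1893]
tcp_rot: [-180.0, -0.1, 173.7]
wrist_force: [0.8, -0.5, -0.7]
opening: 0.0651
grasp_force: 0.0
```

Call:
{"fn": "arm_command", "kwargs": {"series": [[0.004,0.045,0.005,0],[0.008,0.09,0.01,0],[0.012,0.135,0.015,0],[0.016,0.18,0.02,0],[0.019,0.225,0.025,0]]}}

```text
time: 14.15
ee_pos: [0.5103, 0.2846, 0.164]
tcp_rot: [-179.9, -0.1, 173.7]
wrist_force: [0.9, 0.5, -0.2]
opening: 0.0652
grasp_force: 0.0
```

Call:
{"fn": "arm_command", "kwargs": {"series": [[0.003,0.04,0.005,0],[0.006,0.08,0.01,0],[0.008,0.11,0.015,0],[0.008,0.118,0.02,0],[0.008,0.118,0.025,0]]}}

```text
time: 14.65
ee_pos: [0.5154, 0.4016, 0.1385]
tcp_rot: [-179.9, -0.1, 173.8]
wrist_force: [0.7, -0.4, -0.2]
opening: 0.0652
grasp_force: 0.0
```

```bash
python3 go.py 0.516 0.401 0.027 173.7; python3 - <<'E'
from m import *
c=cam("side"); p=[]
C=cam("top")
print(tri(C,(101,242.5),c,(185.2,450.8)), atz(C,(101,242.5),.065))
E
```

```text
t 14.65 pos [0.5154 0.4016 0.1385] rpy [-1.7991e+02 -9.0000e-02  1.7380e+02] q [37.9 18.7 15.8 87.2 -0.  44.1] F [ 0.7  -0.4  -0.22] open 0.0652 grip 0.0
shift [-0.0008 -0.0004  0.1115] turn rad 0.0017 rows 2.2
(array([0.5165, 0.4002, 0.0618]), np.float64(0.001537997235963472)) [0.5157 0.3983 0.065 ]
```

Call:
{"fn": "arm_command", "kwargs": {"series": [[-0.001,-0.001,0.03,0],[-0.001,-0.001,0.06,0],[-0.001,-0.001,0.085,0],[-0.001,-0.001,0.1,0],[-0.001,-0.001,0.11,0]]}}

```text
time: 15.25
ee_pos: [0.5169, 0.3988, 0.0296]
tcp_rot: [-180.0, -0.0, 173.6]
wrist_force: [-0.6, 0.9, 0.1]
opening: 0.065
grasp_force: 0.0
```

Call:
{"fn": "arm_command", "kwargs": {"series": [[0,0,0,0],[0,0,0,0],[0,0,0,0],[0,0,0,0],[0,0,0,0]], "hand": 0.02, "grip_force": 50}}

```text
time: 15.75
ee_pos: [0.5175, 0.4003, 0.0318]
tcp_rot: [179.9, 0.1, 173.7]
wrist_force: [-0.7, -2.8, 7.0]
opening: 0.0342
grasp_force: 50.5
```

```bash
python3 go.py 0.516 -0.001 0.12 173.7
```

```text
t 15.75 pos [0.5175 0.4003 0.0318] rpy [1.7993e+02 1.0000e-01 1.7370e+02] q [37.7 19.7  5.3 75.5 -0.  44. ] F [-0.68 -2.81  7.  ] open 0.0342 grip 50.50189554691315
shift [-0.0426 -0.3989 -0.0886] turn rad 0.0001 rows 8.2
```

Call:
{"fn": "arm_command", "kwargs": {"series": [[0,0,-0.01,0],[0,0,-0.03,0],[0,0,-0.06,0],[0,0,-0.09,0],[0,0,-0.12,0]]}}

```text
time: 16.25
ee_pos: [0.5165, 0.4, 0.1516]
tcp_rot: [-180.0, -0.0, 173.7]
wrist_force: [0.7, -0.1, -2.7]
opening: 0.0342
grasp_force: 50.3
```

Call:
{"fn": "arm_command", "kwargs": {"series": [[-0.003,-0.03,0,0],[-0.007,-0.07,0,0],[-0.012,-0.11,0,0],[-0.017,-0.155,0,0],[-0.021,-0.2,0,0]]}}

```text
time: 16.75
ee_pos: [0.5154, 0.1976, 0.1505]
tcp_rot: [180.0, -0.0, 173.8]
wrist_force: [1.4, -0.9, -3.5]
opening: 0.034
grasp_force: 50.9
```

```bash
python3 go.py 0.516 -0.001 0.12 173.7; python3 - <<'E'
from m import *
c=cam("side");p=proj(c,bot.get_obs()["ee_pos"]).astype(int);print(p);a=max(p[0]-90,0);b=max(p[1]-80,0);cv2.imwrite("pics/s5.png",cv2.resize(c["color"][b:b+160,a:a+180],None,fx=3.5,fy=3.5))
E
```

```text
t 16.75 pos [0.5154 0.1976 0.1505] rpy [ 1.7999e+02 -1.0000e-02  1.7375e+02] q [21.   4.4  0.5 86.1  0.  27.2] F [ 1.44 -0.94 -3.5 ] open 0.034 grip 50.899924635887146
shift [-0.0222 -0.1973  0.0305] turn rad 0.001 rows 4.0
[258 323]
```

View pics/s5.png

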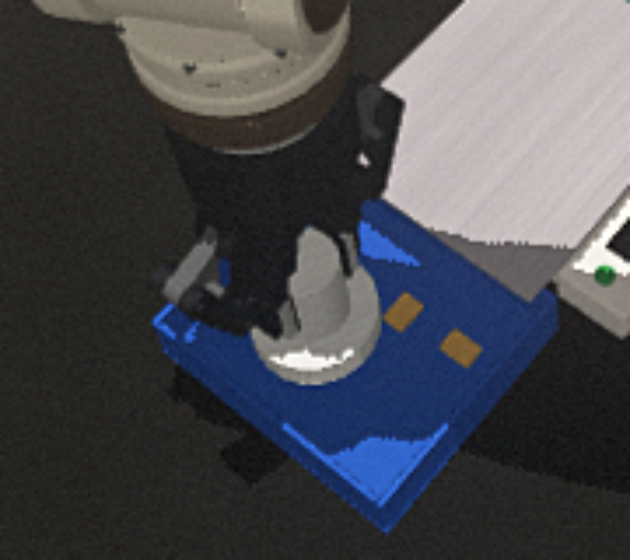

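The hub hangs upright in the grip, at about 0.3 kg. Next I carry it over the pan centre.

Call:
{"fn": "arm_command", "kwargs": {"series": [[-0.005,-0.045,0,0],[-0.01,-0.09,0,0],[-0.016,-0.14,0.006,0],[-0.02,-0.18,0.013,0],[-0.022,-0.197,0.02,0]]}}

```text
time: 17.3
ee_pos: [0.5158, -0.0022, 0.1306]
tcp_rot: [-180.0, 0.0, 173.6]
wrist_force: [0.1, 0.9, -3.2]
opening: 0.0343
grasp_force: 52.0
```

Call:
{"fn": "arm_command", "kwargs": {"series": [[0,0,0.005,0],[0,0,0.01,0],[0,0,0.02,0],[0,0,0.028,0],[0,0,0.034,0]]}}

```text
time: 17.8
ee_pos: [0.5158, 0.0015, 0.0952]
tcp_rot: [-180.0, -0.1, 173.8]
wrist_force: [0.6, 0.8, -3.6]
opening: 0.0342
grasp_force: 52.0
```

```bash
python3 go.py 0.516 -0.001 0.09 173.7
```

```text
t 17.8 pos [0.5158 0.0015 0.0952] rpy [-1.8000e+02 -6.0000e-02  1.7379e+02] q [  0.2  -0.1 -10.2  79.9   0.    6.4] F [ 0.6   0.78 -3.56] open 0.0342 grip 51.989434361457825
shift [-0.0004 -0.0025  0.0052] turn rad 0.0015 rows 0.1
```

Lower slowly and watch the force.

Call:
{"fn": "arm_command", "kwargs": {"series": [[0,-0.001,0.001,0],[0,-0.001,0.002,0],[0,-0.001,0.003,0],[0,-0.001,0.004,0],[0,-0.001,0.004,0]]}}

```text
time: 18.3
ee_pos: [0.5161, -0.0003, 0.0924]
tcp_rot: [180.0, 0.0, 173.7]
wrist_force: [-0.3, 0.3, -3.2]
opening: 0.0339
grasp_force: 52.0
```

Call:
{"fn": "arm_command", "kwargs": {"series": [[0,0,0.0005,0],[0,0,0.001,0],[0,0,0.0015,0],[0,0,0.0015,0],[0,0,0.0015,0]]}}

```text
time: 18.8
ee_pos: [0.5161, -0.0004, 0.0909]
tcp_rot: [-180.0, 0.0, 173.7]
wrist_force: [-0.7, -0.3, -2.6]
opening: 0.034
grasp_force: 52.0
```

Call:
{"fn": "arm_command", "kwargs": {"series": [[0,0,0.0005,0],[0,0,0.001,0],[0,0,0.0015,0],[0,0,0.0015,0],[0,0,0.0015,0]]}}

```text
time: 19.3
ee_pos: [0.5161, -0.0003, 0.0894]
tcp_rot: [-180.0, 0.0, 173.7]
wrist_force: [-0.1, -0.5, -0.0]
opening: 0.034
grasp_force: 52.2
```

Call:
{"fn": "arm_command", "kwargs": {"series": [[0,0,0,0],[0,0,0,0],[0,0,0,0],[0,0,0,0],[0,0,0,0]]}}

```text
time: 19.8
ee_pos: [0.5161, -0.0003, 0.0893]
tcp_rot: [-180.0, 0.0, 173.7]
wrist_force: [0.4, -1.1, 0.1]
opening: 0.0342
grasp_force: 52.2
```

Wrist load is about zero, so the pan bears the hub. Releasing gently.

Call:
{"fn": "arm_command", "kwargs": {"series": [[0,0,0,0],[0,0,0,0],[0,0,0,0],[0,0,0,0],[0,0,-0.003,0]], "hand": 0.065, "grip_force": 20}}

```text
time: 20.3
ee_pos: [0.5158, -0.0003, 0.092]
tcp_rot: [-180.0, -0.0, 173.7]
wrist_force: [-0.7, -0.1, -0.3]
opening: 0.065
grasp_force: 0.0
```

Call:
{"fn": "arm_command", "kwargs": {"series": [[0,0,-0.02,0],[0,0,-0.05,0],[0,0,-0.09,0],[0,0,-0.13,0],[0,0,-0.16,0]]}}

```text
time: 20.8
ee_pos: [0.5161, -0.0003, 0.2552]
tcp_rot: [180.0, 0.1, 173.7]
wrist_force: [0.9, -0.5, -0.4]
opening: 0.0651
grasp_force: 0.0
```

Call:
{"fn": "arm_command", "kwargs": {"series": [[0.03,0.03,0,0],[0.06,0.06,0,0],[0.09,0.09,0,0],[0.11,0.12,0,0],[0.12,0.14,0,0]]}}

```text
time: 21.3
ee_pos: [0.4107, 0.1535, 0.253]
tcp_rot: [180.0, 0.1, 173.8]
wrist_force: [0.7, 0.3, -0.1]
opening: 0.0651
grasp_force: 0.0
```

```bash
python3 go.py 0.5 0 0.2 173.7; python3 - <<'E'
from m import *
C={n:cam(n) for n in("top","side")}
L={n:bot.mark_of(n,"hub") for n in C}
for n in C: print(n,[(d["location"],round(d["confidence"],2),atz(C[n],d["location"],.058)) for d in L[n][:2]])
cv2.imwrite("pics/end.png",np.hstack([cv2.resize(C["top"]["color"][190:310,170:400],(400,209)),cv2.resize(C["side"]["color"][190:400,200:420],(400,382))[:209]]) if 0 else cv2.resize(np.hstack([C["top"]["color"][150:360,170:400],C["side"]["color"][190:400,200:430]]),None,fx=1.7,fy=1.7))
E
```

```text
t 21.3 pos [0.4107 0.1535 0.253 ] rpy [1.7995e+02 5.0000e-02 1.7377e+02] q [20.5 -9.7 -1.7 98.   0.  26.7] F [ 0.65  0.32 -0.13] open 0.0651 grip 0.0
shift [-0.1054 -0.143   0.053 ] turn rad 0.0013 rows 3.7
top [([278.9, 248.8], 0.75, array([0.5096, 0.0022, 0.058 ]))]
side [([387.4, 179.5], 0.17, array([ 0.517 , -0.3291,  0.058 ]))]
```

View pics/end.png

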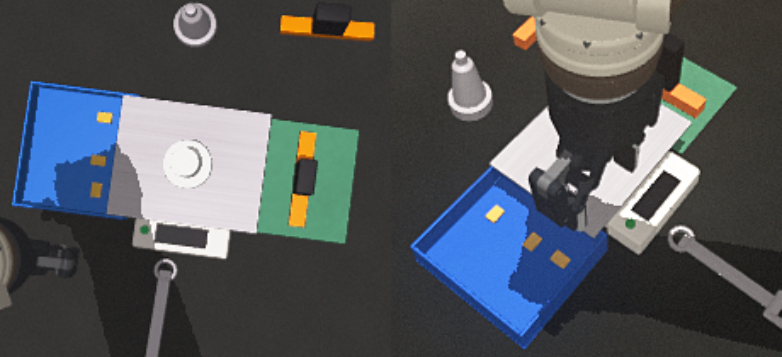

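The final top view shows the hub upright at the pan centre: flange at (188,164) against a pan centre of (190,164) in the crop. Three chips are in the tray and the scraper stands on the mat, so I am handing in.

```bash
python3 -c "
from workcell import bot
print(bot.job_done())"
```

```text
the job is handed in; nothing more can be done
None
```

The job is handed in at about 21 s: the three chips are in the tray, the scraper stands upright on its mat, and the hub stands upright within a few millimetres of the pan's centre; no verdict was returned.

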